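Hold a freshly cast hinge leaf lined up on its jamb block

ROBOT

A 6-joint arm with a two-finger parallel gripper is mounted at the origin on a cart in front of the work surface, level with it; the furniture and walls round the work are solid. World frame = base frame: x ahead of the robot, y to its left, z up, the work surface at z = 0. Lengths are in m, angles in rad, forces in N, time in s.
With the tool pointing down it reaches from about 0.35 to 0.875 m from the base axis. Payload 15.5 kg.
Tool frame: the origin (TCP) lies at the very end of the fingers, on their centre line; the grasp point (between the pads) lies 19 mm behind it; z points along the fingers, y is the direction in which the jaws open and shut (so a half turn about z gives the same grasp; the last joint's range is limited). The gripper opens to 85 mm and grips with 20 to 120 N. Pads are 22 mm wide; open, the fingers measure 114 mm over their backs; the gripper's body (76 mm by 85 mm) begins 54 mm behind the grasp point. The pads swing forward as they close: fully open they stand 13 mm farther back than shut.
Start: joints at [-1.222, 0.494, 1.345, -0, 1.302, -0.096], TCP at [0.268, -0.564, 0.231] pointing down, gripper open.
Joint ranges: [-2.91, 2.91], [-0.82, 2.16], [0.22, 2.67], [-1.22, 4.37], [0.12, 2.79], [-3.08, 3.08]. Speed limits (rad/s): [1.89, 1.89, 2.57, 3.01, 3.01, 3.01].

INTERFACE

Orientations are given as a 3x3 rotation matrix whose columns are the frame's x, y, z axes.
In Python, from station import env, eyes, workorder gives the robot as it stands.
- The arm moves only by the tool apply_moves, never from a script. Its argument "moves" is a list that holds one entry, the list of rows, each a list of 5 numbers: the shift along the tool's x, y, z in m, then the turn about the tool's z in rad, then the opening, from 0 (shut) to 1 (fully open). A call has 1 to 20 rows; each row shifts and turns the commanded pose from where the row before left it, along the tool's axes as they then stand; what a row does not reach is not made up. A row lasts 1/10 s, in which the tool goes at most 50 mm and 8.59 degrees, less where a joint would pass 70% of its speed; a pose out of reach is approached as far as the arm can. A call with a gripper value outside its range is refused whole. The fingers move at their own pace and stop on an object; the grip force is fixed at half the most. Time passes only in rows, so rows that do not move let the fingers close. It gives the time, the measured TCP pose, the force and the opening at its end, in the units of the state.
- env.state(): the state, without advancing time (a new reading comes with each control period).
- eyes.camera(name): name is "scene" or "side" or "wrist"; returns a dict with "pixels" (480x640x3 uint8, red, green, blue), "vfov" (degrees; the focal length in pixels is half the picture's height over the tangent of half this angle, whatever the lens; pixels are square), "cx", "cy" (the principal point, pixels), "world_from_camera" (4x4, takes a point from camera to world coordinates); the wrist camera has in their place "tool_from_camera" (4x4, takes a point from camera to tool coordinates, whose origin is the TCP and whose axes are the flange's). Camera axes: x right, y down, z forward; pixel columns grow to the right and rows downward; lengths in m; the calibration is good to about 2 mm. A picture is of the moment at which its call begins: read the wrist's pose just before it. There is no depth.
- workorder.hand_in(): hands the job in, once; it reports no verdict.
The state is a dict: "time": time; "qpos": joint angles; "dq": joint speeds; "effort": joint torques, N m; "position": TCP position; "orientation": TCP orientation; "wrist_force": force on the tool from outside, world axes, zero at the start; "ft_torque": the same for the moment, N m; "finger_gap": finger opening in m.
Only numpy, scipy, OpenCV 4.12 (cv2) and the standard library are available. Lean on these libraries where they do the work, as an engineer would, in place of code of your own. Each camera call takes 0.05 s, during which the arm holds its last target.

TASK

Lift the cast hinge leaf out of the open plaster mould and bring it to the jamb block, so that its knuckle sits between the jamb's two knuckles with all three holes in line, ready for the pin to be pushed through. Keep the leaf level and do not press it hard against the jamb; finish while still holding it there, steady and in line, without letting go, and leave everything else on the table where it is.

Things in the scene. Friction and masses are not known exactly. Their poses are not given: they have to be found in the camera images.
- leaf: the loose hinge leaf, bare cast aluminium, 0.25 to 0.46 kg: a flat plate 90 (x) x 80 (y) x 10 mm, one knuckle (tube 36 mm long, 32 mm outside, 16 mm hole) beyond its +x edge, and an upright web. Origin at the centre of the plate's underside, z up out of the plate, +x from plate to knuckle. It starts lying level in the mould, knuckle pocket and knuckle matching.
- leaf_web (a point): the place to grip the leaf, over its centre of mass: on the upright web, 12 mm thick (along y), 60 mm long (along x), its top 56 mm above the leaf's underside. This point is in the middle of the web's length and thickness, 40 mm above the underside (30 mm above the plate, 16 mm below the web's top). Axes as leaf; 15 mm from its origin in +x.
- leaf_hole (a point): centre of the hole in the leaf's knuckle; y along the hole. 51 mm in +x of, and 24 mm lower than, leaf_web. The knuckle's lowest line is level with the plate's underside, 16 mm under this point.
- mould: fixed open mould of white plaster, 185 x 140 x 34 mm (x from -75 to +110 mm, y from -70 to +70). Origin on the table under the middle of the plate pocket. Its T-shaped cavity, 14 mm deep with its floor 20 mm above the table (3 mm deeper under the knuckle), holds the leaf with about 3 mm clearance all round: origin over origin, knuckle in the narrow part at +x. The knuckle and web stand up out of it.
- jamb: fixed jamb block: wooden block 45 x 100 mm, 125 mm high, at the +x end of a dark steel foot plate 190 x 120 x 12 mm with its origin in the middle of the foot plate's underside. Two steel knuckles (32 mm outside, 16 mm hole, each 24 mm long) stand off the block's -x face, with a 42 mm gap between them (y from -21 to +21 mm), open above, below and to -x; the face plate is 22 mm in +x of the hole's axis.
- jamb_hole (a point): on the axis of the jamb's holes, in the middle of the gap; 105 mm above the table, 13 mm in +x of the jamb's origin. Axes as jamb, y along the holes. With the leaf in place leaf_hole is here, the leaf's y axis is along this y and its plate reaches out to -x, level, its underside 89 mm above the table.
- pin_rest: fixed wooden rest, 60 x 60 x 30 mm, with the 10 mm hinge pin standing in it, top 114 mm above the table; not needed by the robot. Origin under its middle.
- bisque_cup_1: loose unglazed pale cup, 64 mm across, 79 high; not part of the job, origin under its middle
- wood_rib: loose kidney-shaped flat wooden rib, 38 x 94 x 8 mm; not part of the job, origin under its middle
- glaze_brush: loose brush, 211 mm long; not part of the job, origin under its middle
- rubber_kidney: loose flat kidney-shaped rubber scraper, 48 x 104 x 9 mm; not part of the job, origin under its middle

How it is judged:
By the outcome, as a careful person would: the job done as asked, in the order asked, and still so for the second after the job is handed in, while the arm keeps its last pose, push and grip.
It also fails if it takes over 42 s, if anything falls off the work surface, if the arm or the gripper's body presses on something with over 40 N, if the wrist force passes 120 N, or if a joint passes its speed limit or range.

## Working session

There is one attempt and no reset: what is moved stays moved. The work goes in short steps, Python scripts to look and compute and a tool call to move; the robot and the scene stay as the last step left them, time stands still between calls to the robot, and variables do not carry over. Pictures are saved under pics/ and viewed, and the job is handed in when it is done.

Besides the shell and the picture viewer there is one more tool, called after "Emit:" as name(argument=value, ...), one argument or row to a line, values as JSON. apply_moves: Moves the arm, as the interface text tells. Its arguments: {"type":"object","properties":{"moves":{"type":"array"}},"required":["moves"]}

```bash
mkdir -p pics
python3 - <<'E'
from station import env, eyes, workorder
import cv2, numpy as np, pickle
s=env.state(); print(s['time'],s['position'],s['orientation'],s['wrist_force'],s['finger_gap'])
d={}
for n in ["scene","side","wrist"]:
    c=eyes.camera(n); d[n]=c
    cv2.imwrite(f"pics/{n}0.png",c["pixels"][:,:,::-1])
    print(n,c["vfov"],c["cx"],c["cy"]); print(np.round(c.get("world_from_camera",c.get("tool_from_camera")),4))
d['state']=s
pickle.dump(d,open("d0.pkl","wb"))
E
```

```text
0.0 [ 0.26823323 -0.56410788  0.23068808] [[ 9.03115307e-01  4.29397889e-01 -4.42482693e-04]
 [ 4.29398106e-01 -9.03114573e-01  1.15541088e-03]
 [ 9.65184248e-05 -1.23347048e-03 -9.99999235e-01]] [ 0.37746728  0.47620152 -0.38250637] 0.08555460383593225
scene 43.71732056129436 321.52307779802493 231.38494102363953
[[ 0.5544  0.4008 -0.7294  1.6944]
 [ 0.8322 -0.2591  0.4901 -0.5497]
 [ 0.0074 -0.8788 -0.4772  0.805 ]
 [ 0.      0.      0.      1.    ]]
side 51.14093278424521 316.3014877676498 238.35481340206053
[[-0.8802 -0.3106  0.3589  0.1364]
 [-0.4743  0.6022 -0.6421  0.9582]
 [-0.0167 -0.7354 -0.6774  0.8719]
 [ 0.      0.      0.      1.    ]]
wrist 67.94276464973736 315.1082191808737 242.13717699730276
[[-1.100e-03 -9.640e-01 -2.658e-01  6.680e-02]
 [ 1.000e+00 -1.000e-03 -4.000e-04  8.000e-04]
 [ 1.000e-04 -2.658e-01  9.640e-01 -1.433e-01]
 [ 0.000e+00  0.000e+00  0.000e+00  1.000e+00]]
```

View pics/scene0.png

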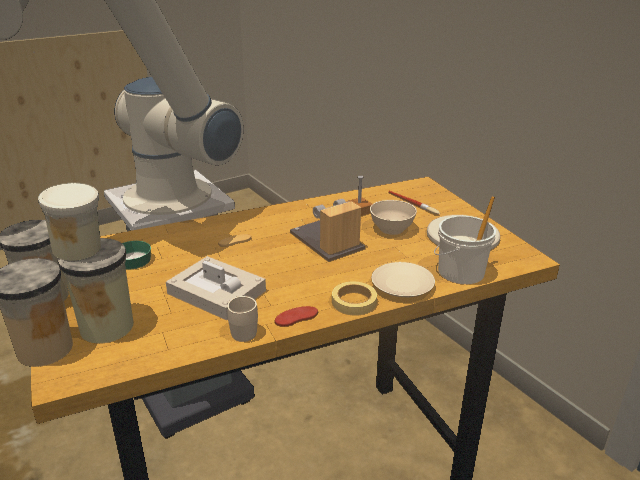

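View pics/side0.png

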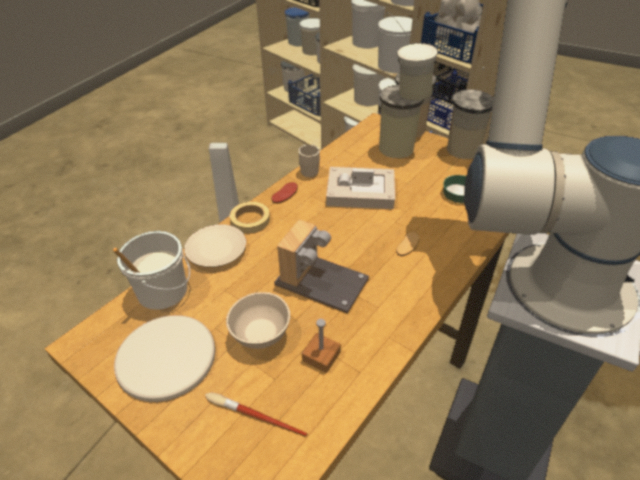

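View pics/wrist0.png

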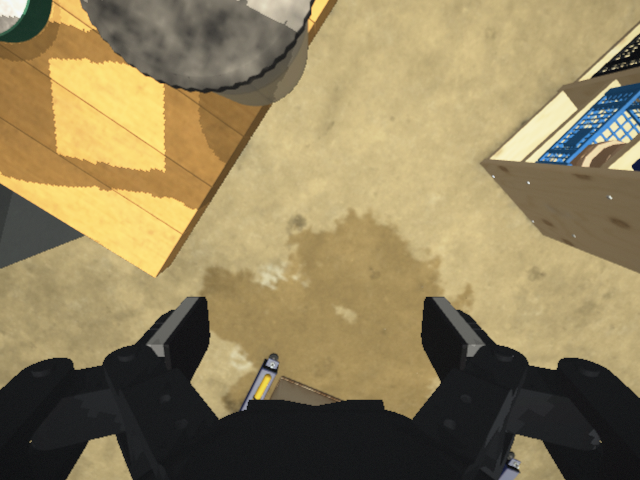

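```bash
cat > h.py <<'E'
import numpy as np, cv2, pickle
def K(c):
    f=240/np.tan(np.radians(c["vfov"])/2); return f,c["cx"],c["cy"]
def ray(c,u,v,T=None):
    T=c["world_from_camera"] if T is None else T
    f,cx,cy=K(c); d=T[:3,:3]@np.array([(u-cx)/f,(v-cy)/f,1.]); return T[:3,3],d/np.linalg.norm(d)
def onz(c,u,v,z,T=None):
    o,d=ray(c,u,v,T); return o+d*(z-o[2])/d[2]
def tri(rs):
    A=0;b=0
    for o,d in rs:
        P=np.eye(3)-np.outer(d,d); A=A+P; b=b+P@o
    return np.linalg.solve(A,b)
def proj(c,p,T=None):
    T=c["world_from_camera"] if T is None else T
    f,cx,cy=K(c); q=T[:3,:3].T@(np.asarray(p)-T[:3,3]); return np.array([f*q[0]/q[2]+cx,f*q[1]/q[2]+cy])
def wT(c,s):
    T=np.eye(4);T[:3,:3]=s["orientation"];T[:3,3]=s["position"]; return T@c["tool_from_camera"]
E
python3 - <<'E'
from h import *
d=pickle.load(open("d0.pkl","rb"))
def crop(n,x0,x1,y0,y1,k,name):
    im=d[n]["pixels"][y0:y1,x0:x1,::-1]; cv2.imwrite(name,cv2.resize(im,None,fx=k,fy=k,interpolation=cv2.INTER_CUBIC))
crop("scene",155,285,240,350,6,"pics/c1.png")
crop("scene",280,380,170,270,6,"pics/c2.png")
crop("side",310,410,150,220,8,"pics/c3.png")
crop("side",265,385,210,310,6,"pics/c4.png")
E
```

```text
(no output)
```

View pics/c1.png

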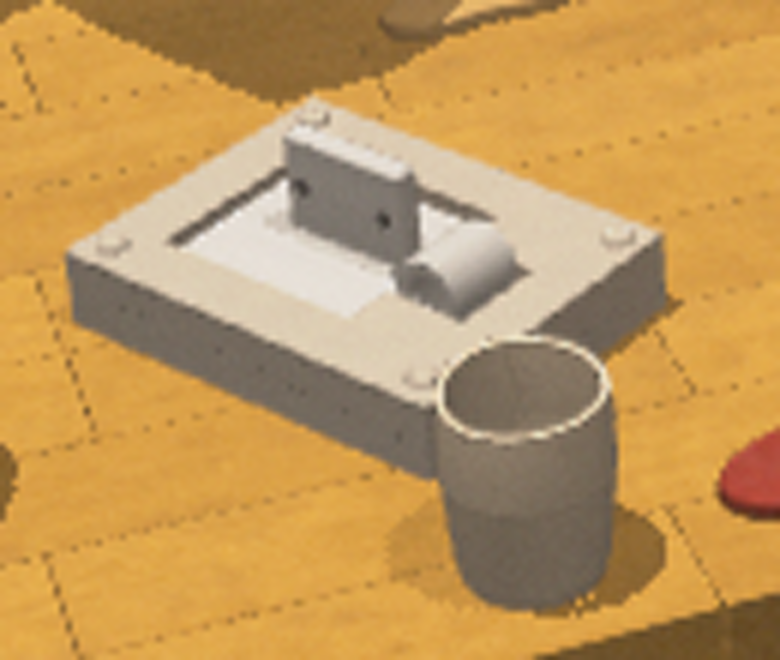

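View pics/c2.png

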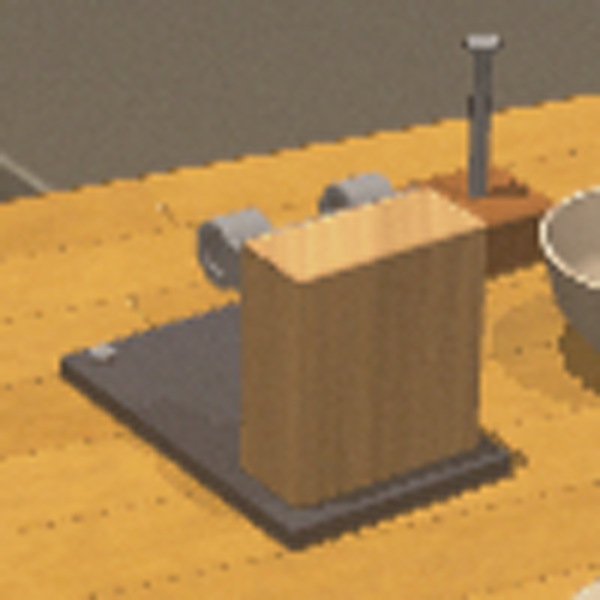

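View pics/c3.png

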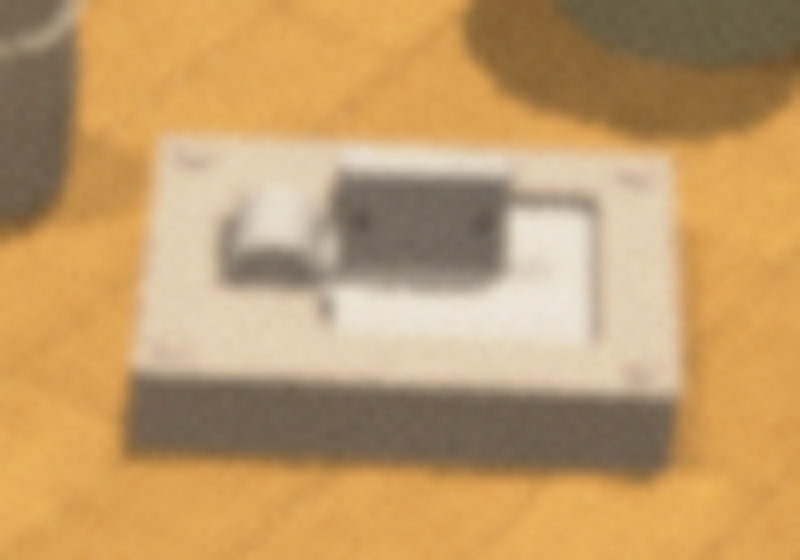

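View pics/c4.png

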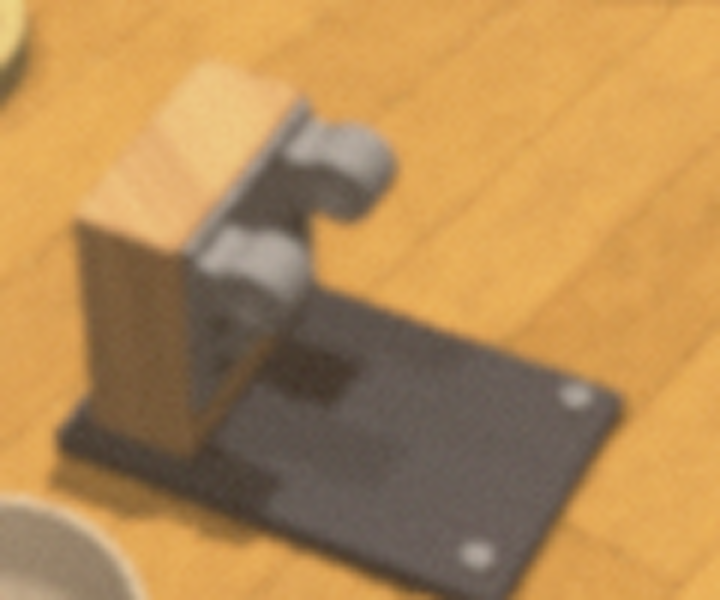

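Run:
```python
from h import *
d=pickle.load(open("d0.pkl","rb"))
S,D=d["scene"],d["side"]
np.set_printoptions(precision=4,suppress=True)
print("mould scene: back,left,right,(front)")
for u,v in [(207.5,256.2),(166.3,282.5),(265.3,279.5),(227.3,307)]: print(onz(S,u,v,.034))
print("mould side TL TR BR BL")
for u,v in [(329.7,167.1),(394,170),(395.2,199.4),(326.9,196.9)]: print(onz(D,u,v,.034))
print("jamb scene foot left, front, right")
c=lambda x,y:(280+x/6,170+y/6)
for p in [(62,360),(295,540),(515,458)]: print(onz(S,*c(*p),.012))
print("block top scene L F R B")
for p in [(243,245),(302,283),(485,228),(425,190)]: print(onz(S,*c(*p),.125),onz(S,*c(*p),.137))
c2=lambda x,y:(265+x/6,210+y/6)
print("foot side left, right(top), bottom")
for p in [(62,440),(622,400),(500,598)]: print(onz(D,*c2(*p),.012))
print("block top side")
for p in [(80,222),(185,250),(305,98),(205,65)]: print(onz(D,*c2(*p),.125),onz(D,*c2(*p),.137))
# clutter heights
for n,a,b in [("tall top",(70,198),(417,52)),("jar",(95,257),None),("cup",(243,303),(309,150))]:
    if b: print(n,tri([ray(S,*a),ray(D,*b)]))
```

```text
mould scene: back,left,right,(front)
[ 0.4693 -0.0696  0.034 ]
[ 0.5272 -0.199   0.034 ]
[ 0.6413 -0.0001  0.034 ]
[ 0.6923 -0.1229  0.034 ]
mould side TL TR BR BL
[ 0.691  -0.1238  0.034 ]
[ 0.5192 -0.1947  0.034 ]
[ 0.4654 -0.0689  0.034 ]
[0.6334 0.0049 0.034 ]
jamb scene foot left, front, right
[0.4283 0.1962 0.012 ]
[0.6203 0.1963 0.012 ]
[0.6155 0.3175 0.012 ]
block top scene L F R B
[0.5624 0.2072 0.125 ] [0.5824 0.1939 0.137 ]
[0.6051 0.2083 0.125 ] [0.6243 0.1949 0.137 ]
[0.605  0.3033 0.125 ] [0.6243 0.2883 0.137 ]
[0.5608 0.3039 0.125 ] [0.5808 0.2888 0.137 ]
foot side left, right(top), bottom
[0.6034 0.3214 0.012 ]
[0.4209 0.2031 0.012 ]
[0.4203 0.3137 0.012 ]
block top side
[0.592 0.312 0.125] [0.5847 0.3224 0.137 ]
[0.5511 0.3072 0.125 ] [0.5445 0.3176 0.137 ]
[0.5521 0.2154 0.125 ] [0.5454 0.2273 0.137 ]
[0.595 0.216 0.125] [0.5877 0.2279 0.137 ]
tall top [ 0.5493 -0.3711  0.3059]
cup [ 0.7543 -0.1145  0.0787]
```

Emit:
apply_moves(
  moves=[
    [[0, 0, -0.04, 0, 1], [0, 0, -0.04, 0, 1], [0, 0, -0.04, 0, 1], [0, 0, -0.04, 0, 1], [0.034, -0.02, 0, 0, 1], [0.034, -0.02, 0, 0, 1], [0.034, -0.02, 0, 0, 1], [0.034, -0.02, 0, 0, 1], [0.034, -0.02, 0, 0, 1], [0.034, -0.02, 0, 0, 1], [0.034, -0.02, 0, 0, 1], [0.034, -0.02, 0, 0, 1], [0.034, -0.02, 0, 0, 1], [0.034, -0.02, 0, 0, 1], [0.034, -0.02, 0, 0, 1], [0.034, -0.02, 0, 0, 1], [0.034, -0.02, 0.02, 0, 1], [0.034, -0.02, 0.02, 0, 1], [0, 0, 0.04, -0.03, 1], [0, 0, 0.04, 0, 1]],
  ],
)

```text
time: 2.15
position: [0.5786, -0.106, 0.2701]
orientation: [[0.888, 0.459, 0.001], [0.459, -0.888, -0.0], [0.001, 0.001, -1.0]]
wrist_force: [0.1, 0.2, -0.4]
finger_gap: 0.0854
```

```bash
cat > snap.py <<'E'
import sys
from station import env, eyes
from h import *
np.set_printoptions(precision=4,suppress=True)
def snap(tag,names=("wrist",)):
    d={'state':env.state()}
    for n in names:
        d[n]=eyes.camera(n); cv2.imwrite(f"pics/{n}_{tag}.png",d[n]["pixels"][:,:,::-1])
    pickle.dump(d,open(f"{tag}.pkl","wb"))
    s=d['state'];print(s['time'],s['position'],s['orientation'].tolist(),s['wrist_force'],s['ft_torque'],s['finger_gap'])
    return d
if __name__=="__main__": snap(sys.argv[1],sys.argv[2:] or ("wrist",))
E
python3 snap.py a
```

```text
2.15 [ 0.5786 -0.106   0.2701] [[0.8883610406448491, 0.45914475250413717, 0.0008704667227728059], [0.45914511381990764, -0.8883612414952529, -0.00026280090777298877], [0.0006526252407654531, 0.0006331326304155773, -0.999999586611598]] [ 0.133   0.1648 -0.3975] [0.0002 0.013  0.0005] 0.08541620920876175
```

View pics/wrist_a.png

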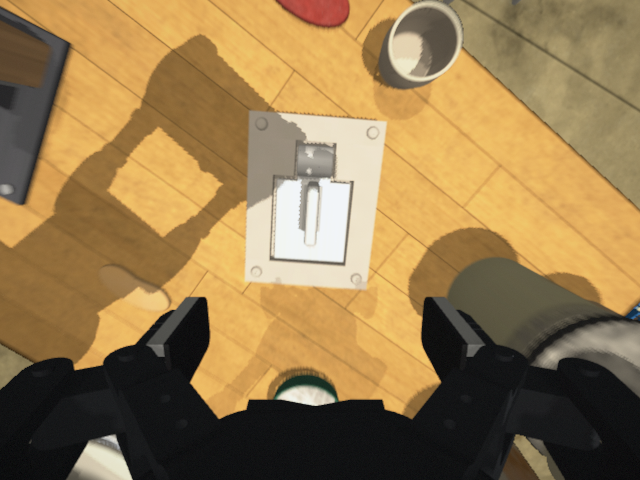

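Run:
```python
from h import *
d=pickle.load(open("a.pkl","rb")); im=d["wrist"]["pixels"][95:300,235:400,::-1]
cv2.imwrite("pics/a1.png",cv2.resize(im[30:180,20:140],None,fx=4,fy=4,interpolation=cv2.INTER_CUBIC))
```

```text
(no output)
```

View pics/a1.png

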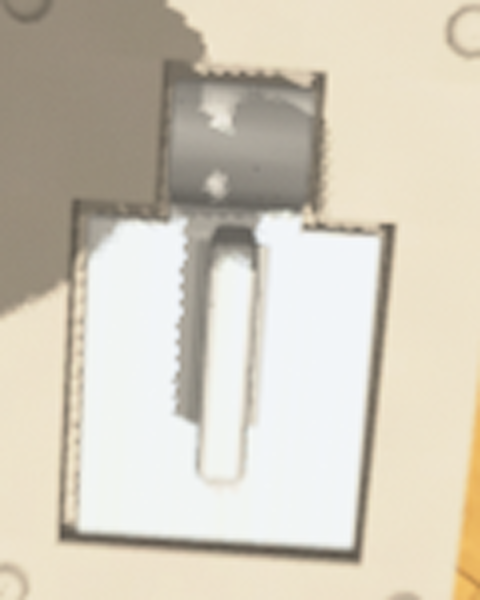

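Run:
```python
from h import *
np.set_printoptions(precision=4,suppress=True)
d=pickle.load(open("a.pkl","rb")); c=d["wrist"]; T=wT(c,d["state"])
P=lambda x,y,z: onz(c,255+x/4,125+y/4,z,T)
yaw=lambda a,b: np.degrees(np.arctan2((b-a)[1],(b-a)[0]))
a,b=P(220,482,.076),P(236,228,.076);b2=P(234.5,242,.076); print("web",a,b,np.linalg.norm(b-a),np.linalg.norm(b2-a),(a+b)/2,yaw(a,b))
print("web w",np.linalg.norm(P(207,360,.076)-P(250,362,.076)))
for l in [((75,530),(82,300)),((352,548),(378,240))]:
    print("plate side yaw",yaw(P(*l[0],.03),P(*l[1],.03)))
pc=[P(78,533,.03),P(353,548,.03),P(378,232,.03),P(88,222,.03)]; print("plate",np.array(pc),np.mean(pc,0))
k=[P(168,205,.036),P(312,212,.036),P(322,82,.036),P(175,72,.036)]; print("kn",np.array(k),np.mean(k,0))
print("pocket",np.mean([P(62,540,.034),P(359,558,.034),P(392,226,.034),P(77,202,.034)],0))
m=[onz(c,u,v,.034,T) for u,v in [(249,111),(386,121),(366,289),(246,281)]]; print(np.array(m),np.mean(m,0), yaw(m[3],m[0]),yaw(m[2],m[1]))
```

```text
web [ 0.5504 -0.1157  0.076 ] [ 0.6073 -0.0909  0.076 ] 0.06212021438862933 0.05883903031950589 [ 0.5789 -0.1033  0.076 ] 23.586185631149156
web w 0.010357177061577207
plate side yaw 23.848979126836674
plate side yaw 23.871175174220387
plate [[ 0.5067 -0.0923  0.03  ]
 [ 0.5384 -0.1635  0.03  ]
 [ 0.6196 -0.1271  0.03  ]
 [ 0.5865 -0.0571  0.03  ]] [ 0.5628 -0.11    0.03  ]
kn [[ 0.6008 -0.0741  0.036 ]
 [ 0.6165 -0.1084  0.036 ]
 [ 0.6467 -0.0953  0.036 ]
 [ 0.6316 -0.0608  0.036 ]] [ 0.6239 -0.0846  0.036 ]
pocket [ 0.5638 -0.109   0.034 ]
[[ 0.6364 -0.0025  0.034 ]
 [ 0.6912 -0.1294  0.034 ]
 [ 0.5227 -0.2013  0.034 ]
 [ 0.4687 -0.075   0.034 ]] [ 0.5797 -0.1021  0.034 ] 23.383389925306663 23.108328575932216
```

Emit:
apply_moves(
  moves=[
    [[0, 0, 0.02, 0.063, 1], [0, -0.0027, 0.04, 0, 1], [0, 0, 0.04, 0, 1], [0, 0, 0.03, 0, 1], [0, 0, 0.01, 0, 1], [0, 0, 0, 0, 1]],
  ],
)

```text
time: 2.8
position: [0.5767, -0.1048, 0.131]
orientation: [[0.917, 0.399, -0.002], [0.399, -0.917, 0.001], [-0.001, -0.001, -1.0]]
wrist_force: [-0.5, 0.6, 0.4]
finger_gap: 0.0859
```

```bash
python3 snap.py b
```

```text
2.8 [ 0.5767 -0.1048  0.131 ] [[0.9169405877082584, 0.39902005215879527, -0.0017194732991125613], [0.39902142390845086, -0.9169414488280467, 0.0005316795981684577], [-0.0013645055171164651, -0.0011736252874015504, -0.9999983803628777]] [-0.5311  0.6107  0.4138] [-0.0331 -0.0372  0.0294] 0.08585123904974754
```

View pics/wrist_b.png

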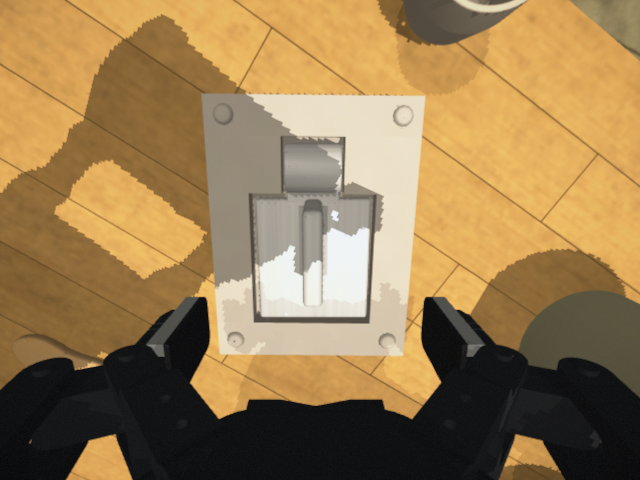

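Run:
```python
from h import *
np.set_printoptions(precision=4,suppress=True)
d=pickle.load(open("b.pkl","rb")); c=d["wrist"]; s=d["state"];T=wT(c,s)
im=c["pixels"][180:330,240:390,::-1]
cv2.imwrite("pics/b1.png",cv2.resize(im,None,fx=4,fy=4,interpolation=cv2.INTER_CUBIC))
for u,v in [(313,203),(313,210),(313,305)]:
    p=onz(c,u,v,.076,T); print(p, s["orientation"].T@(p-s["position"]))
```

```text
[ 0.6085 -0.0904  0.076 ] [ 0.035  -0.0004  0.055 ]
[ 0.6048 -0.092   0.076 ] [ 0.031  -0.0004  0.055 ]
[ 0.5512 -0.1152  0.076 ] [-0.0274 -0.0006  0.0551]
```

View pics/b1.png

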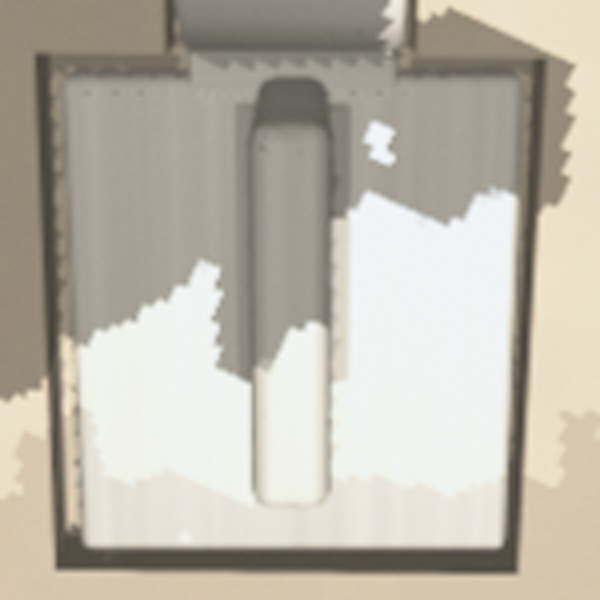

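Emit:
apply_moves(
  moves=[
    [[0.0015, 0, 0.03, 0, 1], [0, 0, 0.03, 0, 1], [0, 0, 0.02, 0, 1], [0, 0, 0.01, 0, 1], [0, 0, 0, 0, 1], [0, 0, 0, 0, 0], [0, 0, 0, 0, 0], [0, 0, 0, 0, 0], [0, 0, 0, 0, 0], [0, 0, 0, 0, 0], [0, 0, 0, 0, 0], [0, 0, 0, 0, 0], [0, 0, 0, 0, 0]],
  ],
)

```text
time: 4.15
position: [0.5784, -0.1041, 0.0417]
orientation: [[0.917, 0.399, 0.0], [0.399, -0.917, 0.0], [0.0, 0.0, -1.0]]
wrist_force: [-2.3, 0.8, 6.9]
finger_gap: 0.0115
```

```bash
python3 snap.py c
```

```text
4.15 [ 0.5784 -0.1041  0.0417] [[0.9168375693580589, 0.3992602664126472, 0.0003332832260349615], [0.3992602840906018, -0.9168376221204158, 1.457649018476862e-05], [0.00031138641380506885, 0.00011970248167857149, -0.9999999443549071]] [-2.3202  0.7968  6.8749] [ 0.1543  0.2451 -0.1193] 0.01149027910127342
```

View pics/wrist_c.png

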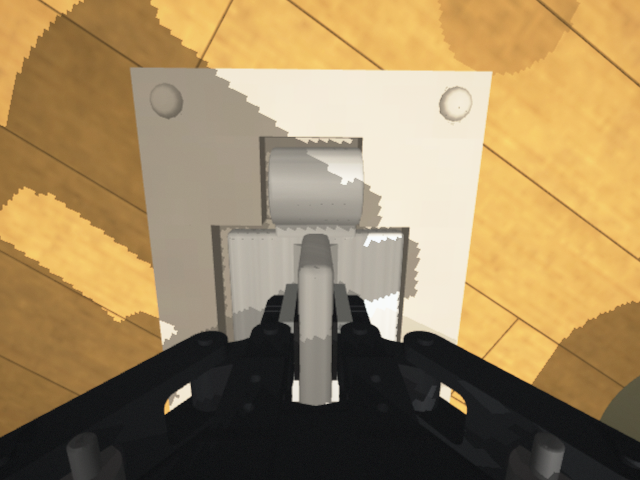

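Emit:
apply_moves(
  moves=[
    [[0, 0, -0.005, 0, 0], [0, 0, -0.01, 0, 0], [0, 0, -0.02, 0, 0], [0, 0, -0.03, 0, 0], [0, 0, -0.03, 0, 0], [0, 0, -0.03, 0, 0], [0, 0, -0.03, 0, 0], [0, 0, -0.03, 0, 0], [0, 0, -0.015, 0, 0], [0, 0, 0, 0, 0], [0, 0, 0, 0, 0]],
  ],
)

```text
time: 5.3
position: [0.5779, -0.104, 0.2411]
orientation: [[0.917, 0.399, -0.0], [0.399, -0.917, 0.0], [-0.0, -0.0, -1.0]]
wrist_force: [-0.8, -0.4, -3.2]
finger_gap: 0.0112
```

```bash
python3 snap.py e
```

```text
5.3 [ 0.5779 -0.104   0.2411] [[0.916837147048553, 0.3992613205940972, -0.00020897207274771343], [0.39926134015422005, -0.9168371603568584, 6.039063225601055e-05], [-0.00016748171818587438, -0.00013880284480613414, -0.9999999763418218]] [-0.7933 -0.3931 -3.2065] [-0.0009  0.0254 -0.0201] 0.011204173470249174
```

View pics/wrist_e.png

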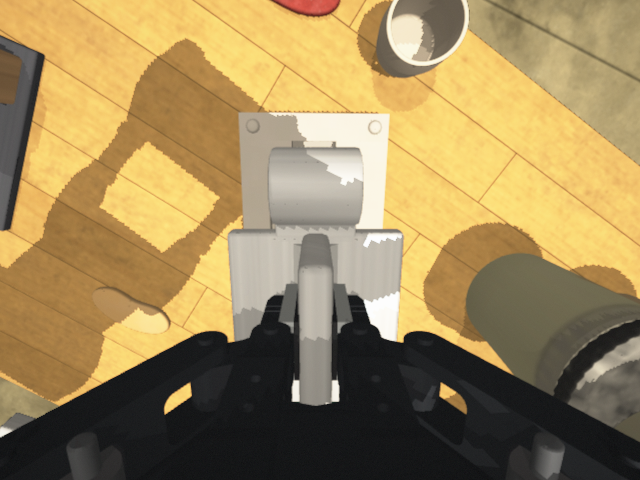

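Emit:
apply_moves(
  moves=[
    [[0.003, -0.02, 0, 0, 0], [0.005, -0.037, 0, 0, 0], [0.005, -0.037, 0, 0, 0], [0.005, -0.037, 0, 0, 0], [0.005, -0.037, 0, 0, 0], [0.005, -0.037, 0, 0, 0], [0.005, -0.037, 0, 0, 0], [0.005, -0.037, 0, 0, 0], [0.005, -0.037, 0, 0, 0], [0.005, -0.037, 0, 0, 0], [0, -0.02, 0, 0, 0], [0, 0, 0, 0.08, 0], [0, 0, 0, 0.1, 0], [0, 0, 0, 0.1, 0], [0, 0, 0, 0.08, 0], [0, 0, 0, 0.05, 0], [0, 0, 0, 0, 0], [0, 0, 0, 0, 0]],
  ],
)

```text
time: 7.15
position: [0.473, 0.2568, 0.2405]
orientation: [[1.0, 0.002, -0.001], [0.002, -1.0, -0.001], [-0.001, 0.001, -1.0]]
wrist_force: [0.2, 0.6, -3.1]
finger_gap: 0.0111
```

```bash
python3 snap.py f
```

```text
7.15 [0.473  0.2568 0.2405] [[0.9999960900730479, 0.0024360818028901065, -0.0013730783175533601], [0.0024353478348716115, -0.9999968909086794, -0.0005359607244025282], [-0.0013743796926952718, 0.000532614705527478, -0.9999989137004278]] [ 0.1857  0.6299 -3.125 ] [0.0304 0.0189 0.026 ] 0.011066381638628924
```

View pics/wrist_f.png

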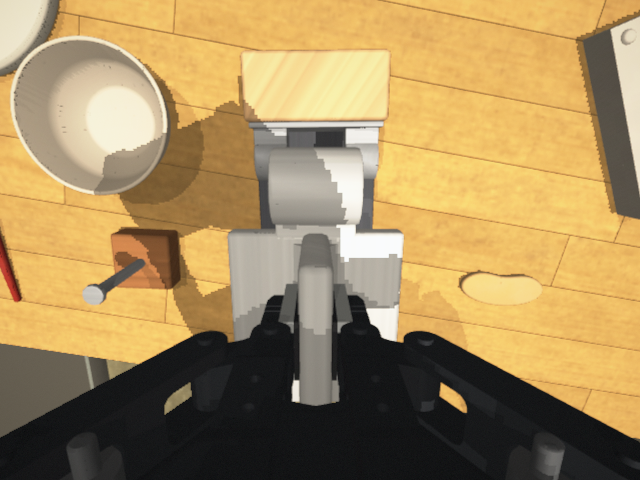

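Run:
```python
from h import *
np.set_printoptions(precision=4,suppress=True)
d=pickle.load(open("f.pkl","rb")); c=d["wrist"]; s=d["state"];T=wT(c,s)
im=c["pixels"][40:240,220:410,::-1]
cv2.imwrite("pics/f1.png",cv2.resize(im,None,fx=4,fy=4,interpolation=cv2.INTER_CUBIC)[:600])
for z in (.125,.137):
    p=[onz(c,u,v,z,T) for u,v in [(242,52),(389,50),(387,121),(245,124)]]; print(z,np.array(p),np.mean(p,0))
```

```text
0.125 [[0.5982 0.3041 0.125 ]
 [0.5995 0.2077 0.125 ]
 [0.5554 0.2066 0.125 ]
 [0.5533 0.3045 0.125 ]] [0.5766 0.2557 0.125 ]
0.137 [[0.5955 0.3019 0.137 ]
 [0.5968 0.2099 0.137 ]
 [0.5547 0.2089 0.137 ]
 [0.5527 0.3022 0.137 ]] [0.5749 0.2557 0.137 ]
```

View pics/f1.png

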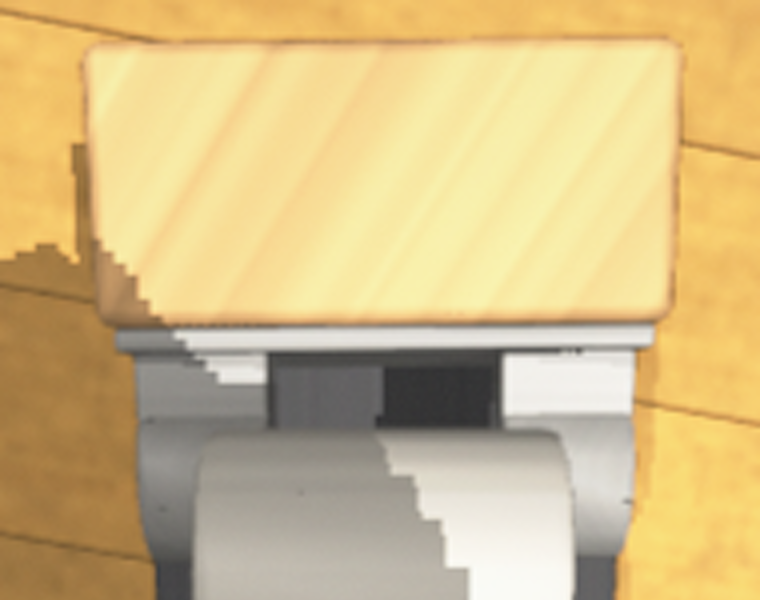

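```bash
cat > edge.py <<'E'
from h import *
def hedge(g,u0,u1,v0,v1,sign):
    pts=[]
    for u in range(u0,u1):
        col=g[v0:v1,u].astype(float); dg=np.diff(col)*sign
        i=int(dg.argmax()); 
        w=np.clip(dg[max(0,i-2):i+3],0,None); pts.append((u,v0+(np.arange(max(0,i-2),max(0,i-2)+len(w))*w).sum()/w.sum()+.5))
    return np.array(pts)
def vedge(g,v0,v1,u0,u1,sign):
    p=hedge(g.T,v0,v1,u0,u1,sign); return p[:,::-1]
def line(p):
    l=cv2.fitLine(p.astype(np.float32),cv2.DIST_HUBER,0,.01,.01).ravel(); return l
E
python3 - <<'E'
from edge import *
np.set_printoptions(precision=4,suppress=True)
d=pickle.load(open("f.pkl","rb")); c=d["wrist"]; s=d["state"];T=wT(c,s)
r,g,b=[c["pixels"][:,:,i].astype(int) for i in range(3)]
sat=r-b
def rep(n,p,z):
    l=line(p); a,b_=p[0],p[-1]
    def at(t): return l[2:]+l[:2]*t
    P=[onz(c,*at(-40),z,T),onz(c,*at(40),z,T)]
    dd=P[1]-P[0]; print(n,l,"world",P[0][:2],P[1][:2],"ang",np.degrees(np.arctan2(dd[0],-dd[1])), np.degrees(np.arctan2(dd[1],dd[0])))
rep("near wood edge",hedge(sat,270,370,112,126,-1),.125)
gray=(r+g+b)//3
rep("face plate lower",hedge(gray,290,340,123,132,-1),.12)
rep("far wood",hedge(gray,250,385,44,58,1),.125)
rep("left wood",vedge(sat,60,90,236,252,1),.125)
rep("right wood",vedge(sat,56,115,380,395,-1),.125)
rep("kn leftout",vedge(sat,133,170,248,262,-1),.105)
rep("kn rightout",vedge(sat,133,170,372,386,1),.105)
rep("gap left",vedge(gray,132,143,282,292,-1),.105)
rep("gap right",vedge(gray,132,143,338,350,1),.105)
rep("leaf kn left",vedge(gray,160,200,264,276,1),.2405-.021+.016)
rep("leaf kn right",vedge(gray,160,200,355,370,-1),.2405-.021+.016)
E
```

```text
near wood edge [  1.      -0.0075 304.4    120.6025] world [0.5553 0.291 ] [0.5558 0.2359] ang 0.49053242721478596 -89.50946757278521
face plate lower [  0.9999  -0.0123 316.8    126.6044] world [0.5515 0.2831] [0.5522 0.2267] ang 0.7533157924697002 -89.24668420753031
far wood [  0.9999  -0.0113 314.9     50.7194] world [0.5987 0.2825] [0.5993 0.2301] ang 0.6737814444957863 -89.32621855550421
left wood [  0.0412   0.9992 241.9963  77.4   ] world [0.6067 0.3048] [0.5576 0.3052] ang -90.4962920703442 179.5037079296558
right wood [0. 0. 0. 0.] world [0.6277 0.4559] [0.6277 0.4559] ang 180.0 0.0
kn leftout [  0.0201   0.9998 253.7307 156.6   ] world [0.5594 0.3021] [0.5002 0.3035] ang -91.37488132054843 178.6251186794516
kn rightout [  0.0092  -1.     377.9955 151.    ] world [0.5047 0.2072] [0.5635 0.2095] ang 92.23166415196327 2.2316641519632627
gap left [  0.0058  -1.     285.9493 136.6   ] world [0.5157 0.2787] [0.5733 0.2772] ang 88.48019842477652 -1.5198015752234808
gap right [  0.0046   1.     345.1991 136.8   ] world [0.5732 0.2343] [0.5156 0.2326] ang -88.35631282968944 -178.35631282968944
leaf kn left [  0.0217  -0.9998 268.158  180.1   ] world [0.509  0.2764] [0.5416 0.2746] ang 86.8084159631274 -3.1915840368726007
leaf kn right [  0.0192   0.9998 362.4235 180.6   ] world [0.5415 0.2375] [0.5088 0.2357] ang -86.78122402188501 -176.781224021885edge.py:7: RuntimeWarning: invalid value encountered in scalar divide
  w=np.clip(dg[max(0,i-2):i+3],0,None); pts.append((u,v0+(np.arange(max(0,i-2),max(0,i-2)+len(w))*w).sum()/w.sum()+.5))
```

Run:
```python
from edge import *
np.set_printoptions(precision=4,suppress=True)
d=pickle.load(open("f.pkl","rb")); c=d["wrist"]; s=d["state"];T=wT(c,s)
r,g,b=[c["pixels"][:,:,i].astype(int) for i in range(3)]
gray=(r+g+b)//3
def ax(u,v,z,side): # side=+1: silhouette on +x side of axis ; returns axis x at height z (xz-plane)
    o,dd=ray(c,u,v,T); t=np.array([dd[0],dd[2]]); t/=np.linalg.norm(t)
    n=np.array([-t[1],t[0]]); n=n if n[0]>0 else -n
    # n.(p-o)= -side*.016
    return o[0]+(-side*.016-n[1]*(z-o[2]))/n[0]
im=c["pixels"][120:240,235:395,::-1]
cv2.imwrite("pics/f2.png",cv2.resize(im,None,fx=5,fy=5,interpolation=cv2.INTER_CUBIC))
pl=hedge(gray,280,315,140,155,1); l=line(pl); print(l); print("leaf axis from far sil",ax(l[2],l[3],.2355,1), "expected", s["position"][0]+.051)
for v in (176,178,180): print(v,"jamb axis near sil",ax(372,v,.105,-1))
for v in (125,126.6,128): print("face",onz(c,317,v,.12,T)[0]-.022,onz(c,317,v,.123,T)[0]-.022)
```

```text
[  0.9998  -0.0195 297.1061 148.392 ]
leaf axis from far sil 0.5224552224859571 expected 0.5239938573432511
176 jamb axis near sil 0.532272886912004
178 jamb axis near sil 0.5307540608613601
180 jamb axis near sil 0.5292312022521705
face 0.5309016903445161 0.5307593110551276
face 0.5298290793117482 0.5296989018921191
face 0.5288885330514793 0.5287690551516389
```

View pics/f2.png

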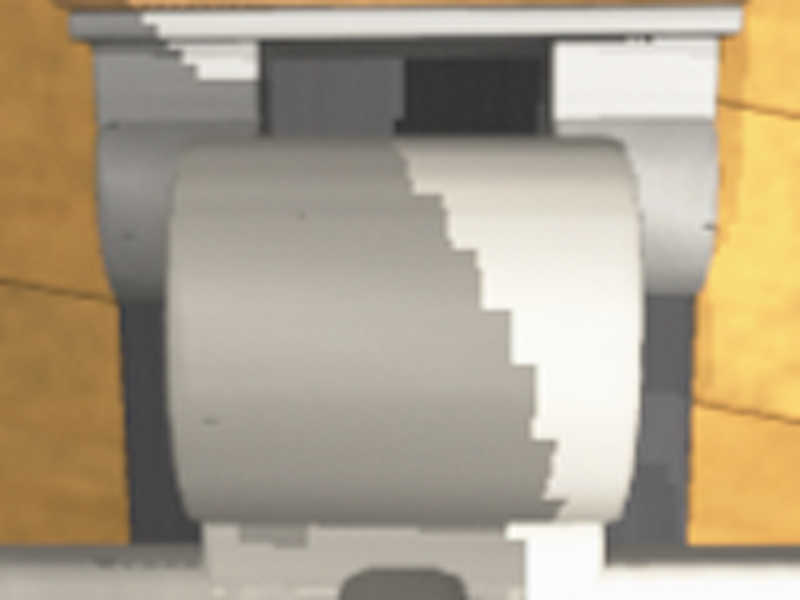

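Emit:
apply_moves(
  moves=[
    [[0.007, 0.0008, 0.01, -0.008, 0], [0, 0, 0.025, 0, 0], [0, 0, 0.025, 0, 0], [0, 0, 0.015, 0, 0], [0, 0, 0.01, 0, 0], [0, 0, 0, 0, 0], [0, 0, 0, 0, 0]],
  ],
)

```text
time: 7.9
position: [0.4807, 0.2563, 0.1565]
orientation: [[1.0, 0.009, 0.0], [0.009, -1.0, 0.0], [0.0, -0.0, -1.0]]
wrist_force: [0.5, -0.6, -3.0]
finger_gap: 0.0111
```

```bash
python3 snap.py g wrist scene side
python3 - <<'E'
from h import *
d=pickle.load(open("g.pkl","rb")); c=d["wrist"]
im=c["pixels"][110:260,220:420,::-1]
cv2.imwrite("pics/g2.png",cv2.resize(im,None,fx=4,fy=4,interpolation=cv2.INTER_CUBIC))
a=cv2.resize(d["side"]["pixels"][190:310,260:400,::-1],None,fx=5,fy=5,interpolation=cv2.INTER_CUBIC)
cv2.imwrite("pics/g3.png",a)
E
```

```text
7.9 [0.4807 0.2563 0.1565] [[0.9999584366857981, 0.009111439754841102, 0.0003264452307702866], [0.009111403842959963, -0.9999584841012868, 0.00011132774622516232], [0.0003274460341559374, -0.00010834874474494208, -0.9999999405198203]] [ 0.5449 -0.6263 -3.0329] [-0.0065 -0.0433  0.0248] 0.011146939095345563
```

View pics/g2.png

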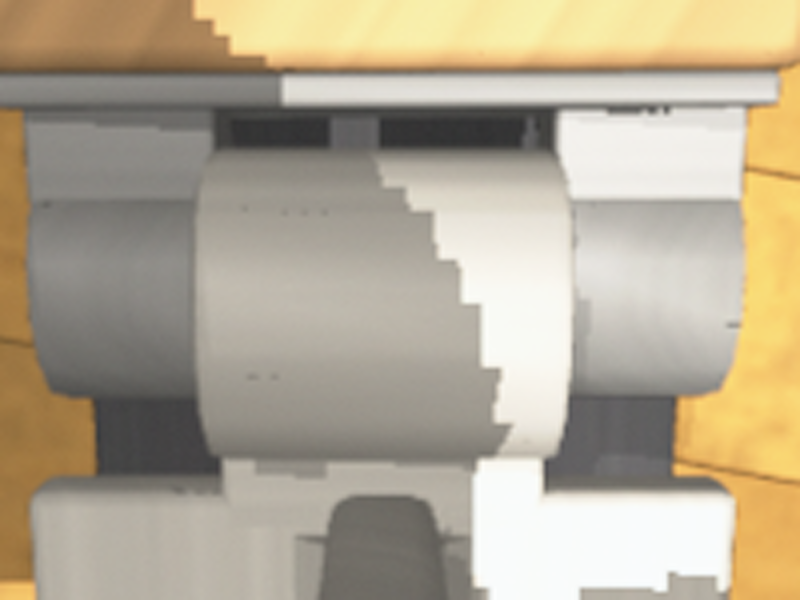

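View pics/g3.png

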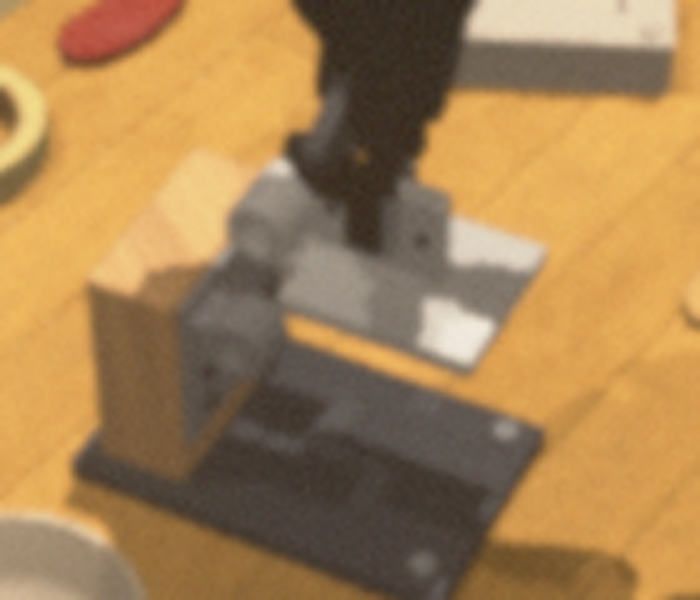

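```bash
cat > rel.py <<'E'
from edge import *
def ax(c,T,u,v,z,side):
    o,dd=ray(c,u,v,T); t=np.array([dd[0],dd[2]]); t/=np.linalg.norm(t)
    n=np.array([-t[1],t[0]]); n=n if n[0]>0 else -n
    return o[0]+(-side*.016-n[1]*(z-o[2]))/n[0]
E
python3 - <<'E'
from rel import *
np.set_printoptions(precision=4,suppress=True)
d=pickle.load(open("g.pkl","rb")); c=d["wrist"]; s=d["state"];T=wT(c,s); zt=s["position"][2]
C=lambda x,y:(220+(x+.5)/4-.5,110+(y+.5)/4-.5)
zh=zt-.0217+.016
print("leaf far",ax(c,T,*C(384,150),zh,1),"near",ax(c,T,*C(384,459),zh,-1),"exp",s["position"][0]+.051)
print("jamb near",ax(c,T,*C(640,395),.105,-1),ax(c,T,*C(120,395),.105,-1))
print("face",onz(c,*C(400,106),.118,T)[0]-.022, onz(c,*C(400,106),.122,T)[0]-.022)
print("leaf y",[onz(c,*C(x,300),zh+.012,T)[1] for x in (195,573)])
print("leaf y neck corners", [onz(c,*C(x,455),zh,T)[1] for x in (212,556)])
print("jamb y",[onz(c,*C(x,300),.117,T)[1] for x in (28,745)])
print("gap y",[onz(c,*C(x,140),.113,T)[1] for x in (215,556)])
E
```

```text
leaf far 0.5307137418529876 near 0.5311517159171968 exp 0.5317466939045471
jamb near 0.5301499358927031 0.5295848502883258
face 0.5296722667277639 0.5295891596284802
leaf y [np.float64(0.27380573397579644), np.float64(0.23770301820988968)]
leaf y neck corners [np.float64(0.27397795161700955), np.float64(0.23719082824393414)]
jamb y [np.float64(0.3010023190688261), np.float64(0.2096228656171388)]
gap y [np.float64(0.277169608830964), np.float64(0.23403609634369515)]
```

Emit:
apply_moves(
  moves=[
    [[-0.001, 0, 0.008, 0, 0], [0, 0, 0.01, 0, 0], [0, 0, 0.01, 0, 0], [0, 0, 0.008, 0, 0], [0, 0, 0.006, 0, 0], [0, 0, 0.003, 0, 0], [0, 0, 0.001, 0, 0], [0, 0, 0, 0, 0], [0, 0, 0, 0, 0], [0, 0, 0, 0, 0]],
  ],
)

```text
time: 9.05
position: [0.4795, 0.2563, 0.1106]
orientation: [[1.0, 0.009, 0.0], [0.009, -1.0, 0.0], [0.001, -0.0, -1.0]]
wrist_force: [0.3, -0.2, -2.5]
finger_gap: 0.0113
```

```bash
python3 snap.py i wrist scene side
python3 - <<'E'
from h import *
d=pickle.load(open("i.pkl","rb")); c=d["wrist"]
im=c["pixels"][110:260,220:420,::-1]
cv2.imwrite("pics/i2.png",cv2.resize(im,None,fx=4,fy=4,interpolation=cv2.INTER_CUBIC))
a=cv2.resize(d["side"]["pixels"][200:300,270:380,::-1],None,fx=6,fy=6,interpolation=cv2.INTER_CUBIC)
cv2.imwrite("pics/i3.png",a)
a=cv2.resize(d["scene"]["pixels"][170:270,270:380,::-1],None,fx=6,fy=6,interpolation=cv2.INTER_CUBIC)
cv2.imwrite("pics/i4.png",a)
E
```

```text
9.05 [0.4795 0.2563 0.1106] [[0.9999612560569427, 0.008788431026913318, 0.0004998650887177336], [0.008788315776443198, -0.9999613550258802, 0.00023229425132020547], [0.0005018872734500485, -0.00022789227907972213, -0.9999998480871255]] [ 0.3363 -0.205  -2.496 ] [-0.0473 -0.0146 -0.0097] 0.011346525704391956
```

View pics/i2.png

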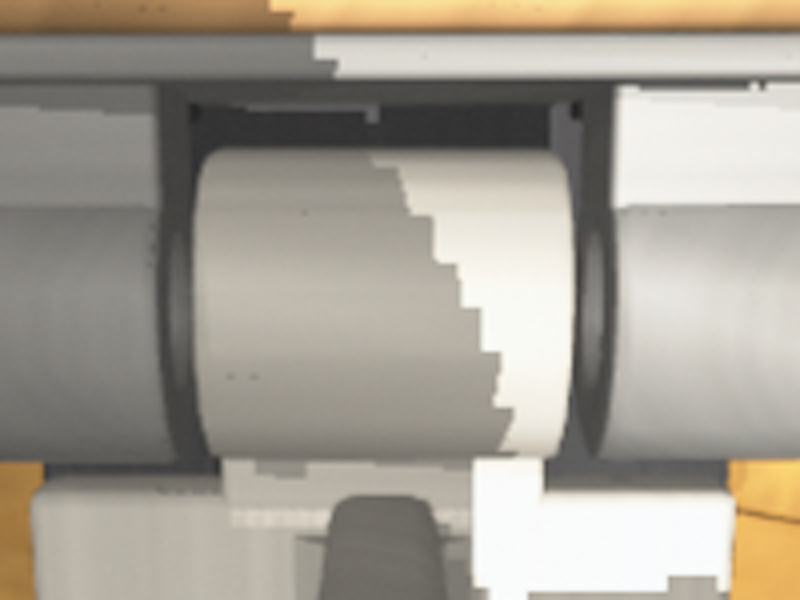

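View pics/i3.png

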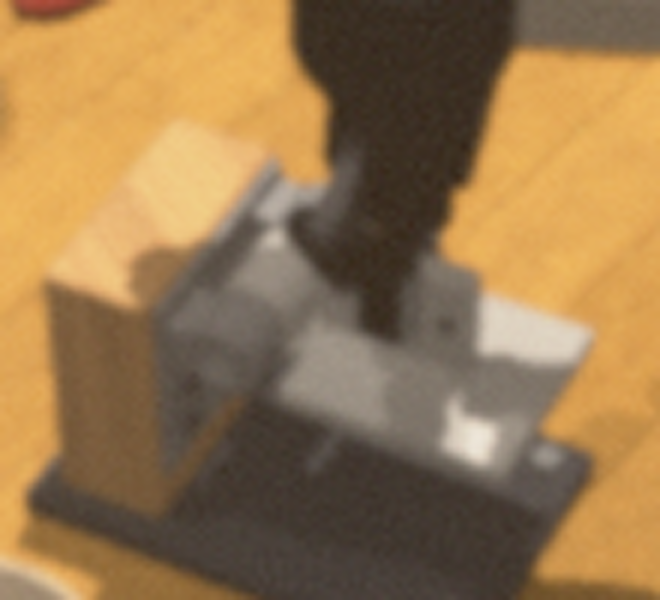

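View pics/i4.png

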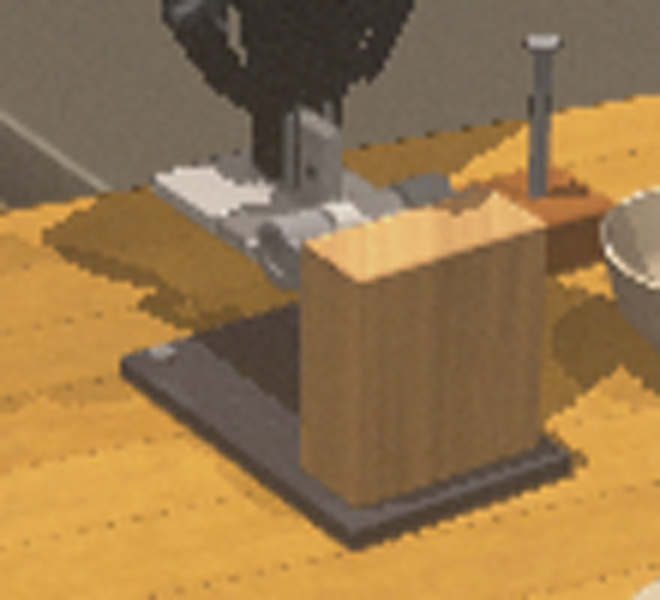

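Run:
```python
from rel import *
np.set_printoptions(precision=4,suppress=True)
d=pickle.load(open("i.pkl","rb")); c=d["wrist"]; s=d["state"];T=wT(c,s); zt=s["position"][2]
for n in "cefgi":
    q=pickle.load(open(n+".pkl","rb"))["wrist"]["pixels"].astype(int).sum(2)//3
    out=[]
    for p in (vedge(q,165,210,262,276,1),vedge(q,165,210,355,372,-1),hedge(q,285,305,140,156,1),hedge(q,285,300,218,232,1), hedge(q,305,325,226,240,-1)):
        out.append(np.median(p[:,0 if np.ptp(p[:,1])>np.ptp(p[:,0]) else 1]))
    print(n,np.array(out))
q=pickle.load(open("i.pkl","rb"))
# corner triangulation
P=tri([ray(q["side"],368.0,255.6),ray(q["scene"],295.6,200.1)])
print("corner",P,"expected",s["position"]+np.array([-.06,-.04,-.0117]),onz(q["side"],368,255.6,.099),onz(q["scene"],295.6,200.1,.099))
print("side +y corner",onz(q["side"],354,278,.099),"exp",s["position"]+np.array([-.06,.04,-.0117]))
C=lambda x,y:(220+(x+.5)/4-.5,110+(y+.5)/4-.5)
print("leaf",ax(c,T,*C(384,150),.105,1),ax(c,T,*C(384,458),.105,-1),s["position"][0]+.051)
print("jamb",ax(c,T,*C(680,460),.105,-1),ax(c,T,*C(100,460),.105,-1))
print("face",onz(c,*C(400,78),.118,T)[0]-.022,onz(c,*C(400,78),.122,T)[0]-.022)
```

```text
c [266.0135 361.7647 149.2304 227.0814 233.2391]
e [268.9348 361.02   149.3542 225.3873 233.0068]
f [268.1667 362.5204 148.3109 228.2778 232.9891]
g [268.6429 362.1667 146.8957 228.2429 233.226 ]
i [268.2927 362.7069 146.8971 228.6111 233.243 ]
corner [0.4204 0.2193 0.0952] expected [0.4195 0.2163 0.0989] [0.4189 0.2226 0.099 ] [0.4276 0.2153 0.099 ]
side +y corner [0.4177 0.2971 0.099 ] exp [0.4195 0.2963 0.0989]
leaf 0.5295115274336907 0.5300841905770655 0.5305422200475626
jamb 0.5301074435517685 0.5296432112716827
face 0.5299539144049752 0.5297982486436307
```

Emit:
apply_moves(
  moves=[
    [[0, 0.0004, 0, -0.001, 0], [0, 0, 0, 0, 0], [0, 0, 0, 0, 0], [0, 0, 0, 0, 0], [0, 0, 0, 0, 0], [0, 0, 0, 0, 0], [0, 0, 0, 0, 0], [0, 0, 0, 0, 0]],
  ],
)

```text
time: 10.0
position: [0.4794, 0.2558, 0.1103]
orientation: [[1.0, 0.01, 0.0], [0.01, -1.0, 0.0], [0.0, -0.0, -1.0]]
wrist_force: [-0.3, -0.0, -2.0]
finger_gap: 0.0113
```

```bash
python3 snap.py j wrist scene
python3 - <<'E'
from h import *
d=pickle.load(open("j.pkl","rb")); c=d["wrist"]
im=c["pixels"][110:260,220:420,::-1]
cv2.imwrite("pics/j2.png",cv2.resize(im,None,fx=4,fy=4,interpolation=cv2.INTER_CUBIC))
a=cv2.resize(d["scene"]["pixels"][190:235,300:365,::-1],None,fx=12,fy=12,interpolation=cv2.INTER_CUBIC)
cv2.imwrite("pics/j4.png",a)
E
```

```text
10.0 [0.4794 0.2558 0.1103] [[0.9999517894571586, 0.009819271393556091, 2.5898381657926686e-05], [0.009819270142536024, -0.9999517886528783, 4.799768231564828e-05], [2.636843533106313e-05, -4.774106511563859e-05, -0.9999999985127482]] [-0.284  -0.0222 -2.0489] [-0.0555 -0.0021  0.0098] 0.011316166489111025
```

View pics/j2.png

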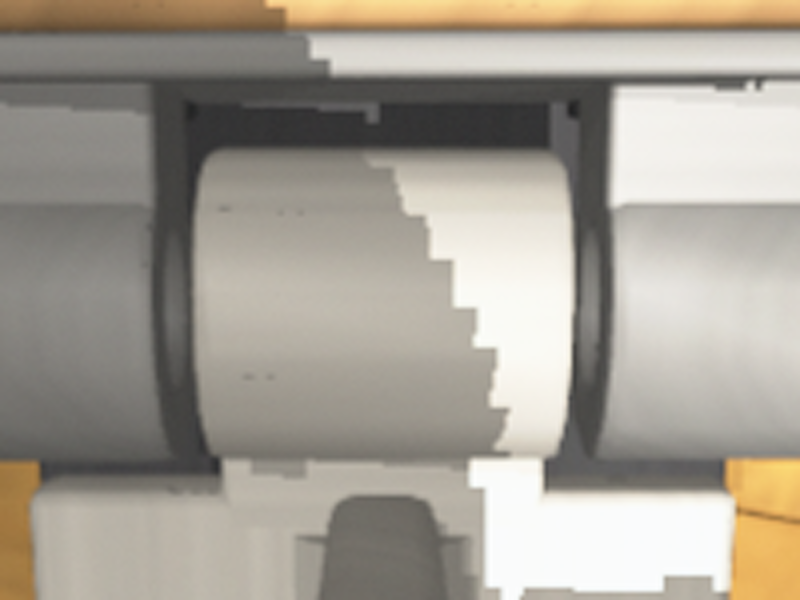

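View pics/j4.png

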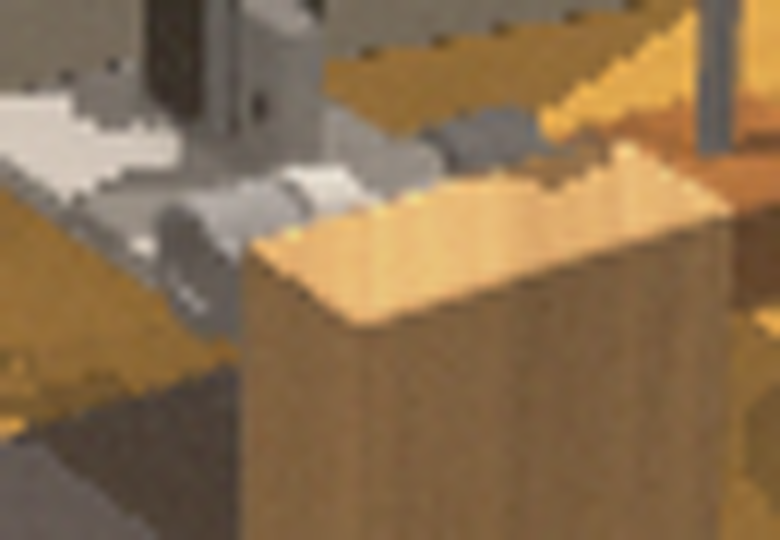

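Emit:
apply_moves(
  moves=[
    [[0, 0, -0.0004, 0, 0], [0, 0, 0, 0, 0], [0, 0, 0, 0, 0], [0, 0, 0, 0, 0], [0, 0, 0, 0, 0]],
  ],
)

```text
time: 10.6
position: [0.4794, 0.2558, 0.1107]
orientation: [[1.0, 0.01, -0.0], [0.01, -1.0, 0.0], [-0.0, -0.0, -1.0]]
wrist_force: [0.6, 1.1, -2.7]
finger_gap: 0.0113
```

```bash
python3 snap.py k wrist; python3 snap.py k2 wrist
```

```text
10.6 [0.4794 0.2558 0.1107] [[0.9999517617277567, 0.009822079691335707, -3.111418714661987e-05], [0.00982207984835374, -0.9999517621982896, 4.897730033335795e-06], [-3.106458037189564e-05, -5.203099805882753e-06, -0.9999999995039599]] [ 0.5875  1.124  -2.7195] [0.0097 0.0369 0.0156] 0.01130152624427712
10.65 [0.4794 0.2558 0.1107] [[0.9999520870817931, 0.009788934438566592, -1.741619041078526e-05], [0.00978893440383869, -0.9999520872316429, -2.078125894993001e-06], [-1.7435698590907736e-05, 1.9075403803327123e-06, -0.9999999998461789]] [-0.1114 -0.3388 -2.1629] [-0.0203  0.013   0.0595] 0.011035130805020395
```

Force changes between readings are sensor noise; there is no sign of contact. Handing in.

```bash
python3 -c "
from station import workorder; print(workorder.hand_in())"
```

```text
the job is handed in; nothing more can be done
None
```

I gripped the leaf by its web, lifted it straight out of the mould and lowered it from above into the jamb's gap. I handed the job in at about 10.7 s, still holding it there.

**Final checks:**
- **Along the pin:** the last wrist picture that I looked at showed nearly equal gaps on both sides of the leaf's knuckle, about 3 mm each.
- **Hole alignment:** the leaf's hole axis measured about 0.530 m in x and the jamb's 0.530 m, agreeing to about 0.5 mm. Turn about the vertical agreed to about 0.1°.
- **Height and level:** the leaf's underside works out at 89 mm from the tool height and the grasp offset. The tool was level to within 0.1°, and the leaf showed no visible slip in the grip.
- **Contact:** the wrist force was only the leaf's weight, about 2 to 3 N with roughly 1 N of noise, so nothing suggested it was pressing on the jamb.

**Less certain:**
- **Height from the cameras:** rough triangulation of one plate corner from the scene and side cameras was off by up to 4 mm. It came from blurry, hand-picked pixels, so I relied on the arm's own height reading instead.
- **Last 0.4 mm:** the final 0.4 mm lift was checked by the tool readings only. I did not look at a picture after it.

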